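# Clamp the book mould shut

### The arm

A 6-joint arm with a two-finger parallel gripper is mounted at the origin on the work surface. World frame = base frame: x ahead of the robot, y to its left, z up, the work surface at z = 0. Lengths are in m, angles in rad, forces in N, time in s.
With the tool pointing down it reaches from about 0.3 to 0.875 m from the base axis. Payload 4.2 kg.
Tool frame: the origin (TCP) lies between the finger pads; the fingertips stand ahead of it and the grasp point (between the pads) is the TCP (bot.tip_extent is the z of the fingertips in the tool frame, in m); z points along the fingers, y is the line along which they close (so a half turn about z gives the same grasp; the last joint's range is limited). The gripper opens to 85 mm and grips with 20 to 120 N. Pads are 22 mm wide; open, the fingers measure 114 mm over their backs; the gripper's body (76 mm by 85 mm) begins 54 mm behind the grasp point. The pads swing forward as they close: fully open they stand 13 mm farther back than shut.
Start: joints at [-1.187, 0.32, 1.565, -0, 1.257, -0.02], TCP at [0.226, -0.529, 0.25] pointing down, gripper open.
Joint ranges: [-3.11, 3.11], [-0.84, 2.01], [0.21, 2.61], [-1.34, 4.49], [0.05, 2.63], [-2.56, 2.56]. Speed limits (rad/s): [2.57, 2.57, 3.14, 3.14, 3.14, 3.14].

### API

Orientations are given as [roll, pitch, yaw] about the fixed x, y, z axes, in that order (R = Rz(yaw) Ry(pitch) Rx(roll)).
In Python, from station import bot gives the robot as it stands.
- The arm moves only by the shell command python3 jog.py 'ROWS' [FORCE]. ROWS is a JSON list of rows, 1 to 12 of them, each of 7 numbers: the opening from 0.0 (shut) to 1.0 (fully open), then dx, dy, dz in m, then a rotation vector rx, ry, rz in rad; each row shifts and turns the commanded pose from where the row before left it, along the tool's axes as they then stand; what a row does not reach is not made up. A row lasts 1/8 s, in which the tool goes at most 0.0625 m and 0.188 rad, less where a joint would pass 70% of its speed; a pose out of reach is approached as far as the arm can. The fingers move at their own pace and stop on an object; FORCE is the grip in N (left out, the last holds). Time passes only in rows, so rows that do not move let the fingers close. It prints the time, the measured TCP pose, the force, the opening and the grip force at its end. Input that does not fit is refused with a message, and nothing moves.
- bot.sense(): the state, without advancing time (a new reading comes with each control period).
- bot.read_camera(name): name is "side" or "top" or "wrist"; returns a dict with "frame" (420x560x3 uint8, red, green, blue), "K" (3x3 intrinsics, pixels), "dist" ([k1, k2, p1, p2, k3] as OpenCV has them; the pictures are not rectified), "view" (4x4, takes a point from world to camera coordinates). Camera axes: x right, y down, z forward; pixel columns grow to the right and rows downward; lengths in m; the calibration is good to about 2 mm. A picture is of the moment at which its call begins. There is no depth.
- bot.sign_off(): hands the job in; it is judged then, once.
The state is a dict: "time": time; "joint_positions": joint angles; "qvel": joint speeds; "tau": joint torques, N m; "ee_pos": TCP position; "orientation": TCP orientation; "wrist_force": force on the tool from outside, world axes, zero at the start; "ft_torque": the same for the moment, N m; "finger_gap": opening from 0.0 (shut) to 1.0 (fully open); "grasp_force": force on a finger pad.
Only numpy, scipy, OpenCV 4.12 (cv2) and the standard library are available. Lean on these libraries where they do the work, as an engineer would, in place of code of your own. Each camera call takes 0.05 s, during which the arm holds its last target. There are 200 camera calls.

### The job

The hinged plaster mould stands slightly open. Take the orange-gripped spring clamp off its parking rack and clip it down over the two wooden flanges at the mould's free end, about the middle of their top edge and well down, so that its spring holds the mould fully shut, then let go. Leave the blue clamp parked on the rack and the terracotta cup where it is.

Things in the scene. Friction and masses are not known exactly. Their poses are not given: they have to be found in the camera images.
- clamp: Spring clamp with ORANGE grips, 0.12 kg, parked upright, jaws down, over the rack board. Origin on the hinge pin; x along the pin; z up from jaws to grips; two mirror-image jaws side by side along y. The frame belongs to the +y jaw; biting 12 mm it stands midway between the jaws. Parked, the pin is 20 mm above the board's top and y is square to the board. Either way round serves.
- clamp_grip (a point): Midway between the grips, 50 mm above the pin (axes as the clamp). Grips: 24 mm in x, 28 high, 7 thick. Parked they splay upwards: 57 mm over their outer faces at mid height, 64 at the tops. Squeezing them together along y opens the jaws; both turn equally. At the stop the outer faces are parallel, 32 mm apart; the spring needs 14 N there, so 30 N of grip holds it open.
- clamp_bite (a point): Midway between the biting pads, 42 mm below the pin (axes as the clamp). Rubber pads 22 mm in x, 14 high; lowest jaw point 49 mm below the pin. Squeezed to the stop they are 33 mm apart at their centres; on 12 mm they bite with about 9 N. The barrel's underside, 11.5 mm below the pin, is where an edge entering the jaws stops.
- clamp_jaw (a joint): hinge of the orange clamp, rad: 0 when it bites a 12 mm thickness, -0.28 fully shut on nothing, +0.5 squeezed wide open to its stop; the spring drives it towards shut
- spare: identical spring clamp with BLUE grips, parked on the same board 80 to 100 mm from the orange one; which is at which end varies. It stays there. Origin on its hinge pin
- rack: parking rack, fixed: upright light-wood board 12 mm thick, 190 mm long along the rack's x, top edge 75 mm above the table, on a dark foot 220 by 70 mm, 14 mm thick. Origin under the foot's centre
- mould: White plaster book mould, fixed to the table. Two halves, each 118 mm long (x), 40 thick (y), 85 high, plus a 6 mm plywood face on the parting plane y = 0; vertical brass hinge at the +x end (x = 66 mm). The +y half is fixed, the -y half is the swinging leaf. Origin on the table, on the parting plane, mid plaster. z up.
- flange_top (a point): Middle of the flanges' top edge, on the parting plane: x -85, y 0, z 95 mm in the mould's frame, same axes. At the mould's free end each plywood face runs on past the plaster as a flange 50 mm long in x (-110 to -60), 6 mm thick, 95 high from the table; shut, the two make a 12 mm thick upright tongue with nothing beside it.
- mould_leaf (a joint): swing of the mould's leaf, rad: 0 shut, at most 0.04; starts 0.014 to 0.034. The flange middle is 151 mm from the hinge, so 0.03 is a 4.5 mm gap there (the leaf flange moves to the mould's -y). About 0.5 N at the flange moves it; it stays where it is left
- cup: terracotta cup, 72 mm across the rim, 75 mm high, standing loose on the table; to be left alone. Origin under its base

How it is judged:
By the outcome, as a careful person would: the job done as asked, in the order asked, and still so for the second after the job is handed in, with the robot touching nothing.
It also fails if it takes over 32 s, if anything falls off the work surface, if the arm or the gripper's body presses on something with over 40 N, if the wrist force passes 120 N, or if a joint passes its speed limit or range.

## Working session

There is one attempt and no reset: what is moved stays moved. The work goes in short steps, Python scripts to look and compute and a shell command to move; the robot and the scene stay as the last step left them, time stands still between calls to the robot, and variables do not carry over. Pictures are saved under pics/ and viewed, at most 12 in all, crops included, and the job is handed in when it is done.

```bash
ls; mkdir -p pics
python3 - <<'E'
from station import bot
import cv2
for n in ("side","top"):
    c=bot.read_camera(n); cv2.imwrite(f"pics/{n}0.png",c["frame"][:,:,::-1])
    print(n,c["K"].round(1).tolist(),c["dist"],c["view"].round(4).tolist())
s=bot.sense();print(s,bot.tip_extent)
E
```

```text
jog.py
pics
station.py
side [[387.2, 0.0, 278.2], [0.0, 387.2, 212.2], [0.0, 0.0, 1.0]] [-0.1088868  0.         0.         0.         0.       ] [[-0.9967, -0.0806, 0.007, 0.5542], [-0.0635, 0.7247, -0.6861, 0.1119], [0.0503, -0.6843, -0.7274, 0.7282], [0.0, 0.0, 0.0, 1.0]]
top [[404.1, 0.0, 274.1], [0.0, 404.1, 211.4], [0.0, 0.0, 1.0]] [-0.09189247  0.          0.          0.          0.        ] [[0.0158, -0.9999, 0.006, -0.0271], [-0.9973, -0.0162, -0.0712, 0.5944], [0.0713, -0.0049, -0.9974, 0.9891], [0.0, 0.0, 0.0, 1.0]]
{'time': 0.1, 'joint_positions': array([-1.18702719e+00,  3.20221231e-01,  1.56557962e+00,  1.84200667e-05,
        1.25738145e+00, -2.00039211e-02]), 'qvel': array([ 0.00074062, -0.00207255, -0.00312663,  0.00018999, -0.00046824,
        0.00033485]), 'tau': array([ 9.50706890e-04, -4.16407764e+01, -2.34703285e+01,  8.67693143e-05,
        4.88563630e-03, -5.38640194e-06]), 'ee_pos': array([ 0.22576518, -0.52838734,  0.24956141]), 'orientation': array([-3.14000368e+00, -4.93071795e-05,  4.03767323e-01]), 'wrist_force': array([ 0.6877042 , -0.49458935,  0.92950062]), 'ft_torque': array([-0.03095844,  0.00231793,  0.00521334]), 'grasp_force': 0.0, 'finger_gap': 1.0020301439923245} 0.019
```

View pics/side0.png

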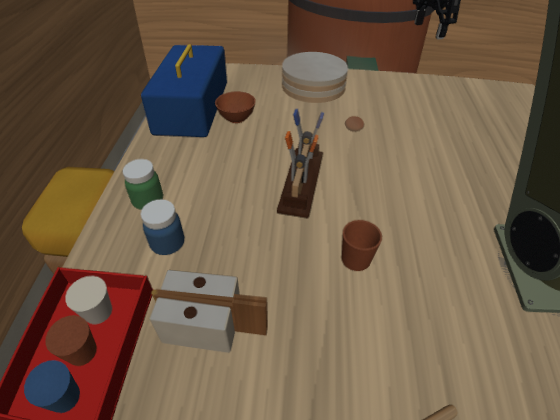

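View pics/top0.png

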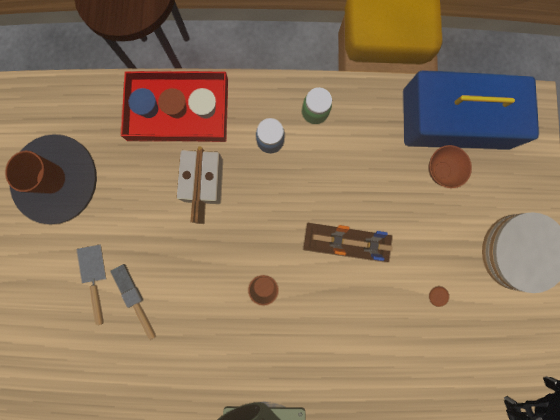

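```bash
cat > v.py <<'E'
import numpy as np,cv2
from station import bot
def ray(c,uv):
    n=cv2.undistortPoints(np.array([[uv]],float),c["K"],c["dist"])[0,0]
    R,t=c["view"][:3,:3],c["view"][:3,3]
    return -R.T@t,R.T@np.array([n[0],n[1],1])
def plane(c,uv,z):
    o,d=ray(c,uv); return o+d*(z-o[2])/d[2]
def tri(c1,u1,c2,u2):
    A=[];b=[]
    for c,u in((c1,u1),(c2,u2)):
        o,d=ray(c,u);d=d/np.linalg.norm(d);P=np.eye(3)-np.outer(d,d);A.append(P);b.append(P@o)
    return np.linalg.lstsq(np.vstack(A),np.hstack(b),rcond=None)[0]
def blobs(img,lo,hi,roi,mn=15):
    x0,y0,x1,y1=roi
    h=cv2.cvtColor(img[y0:y1,x0:x1],cv2.COLOR_RGB2HSV)
    m=cv2.inRange(h,lo,hi)
    n,_,st,ce=cv2.connectedComponentsWithStats(m)
    return [(ce[i]+[x0,y0]).round(1).tolist()+[int(st[i,4])] + (st[i,:4]+[x0,y0,0,0]).tolist() for i in range(1,n) if st[i,4]>=mn]
E
python3 - <<'E'
from v import *
t=bot.read_camera("top");s=bot.read_camera("side")
for nm,c,roi in(("top",t,(300,215,400,270)),("side",s,(270,95,335,185))):
    f=c["frame"]
    print(nm,"or",blobs(f,(5,170,120),(18,255,255),roi))
    print(nm,"bl",blobs(f,(105,120,60),(130,255,255),roi))
a=cv2.resize(t["frame"][145:230,165:235],None,fx=7,fy=7,interpolation=cv2.INTER_CUBIC)[:600]
cv2.imwrite("pics/tm.png",a[:,:,::-1])
a=cv2.resize(t["frame"][215:270,295:400],None,fx=7,fy=7,interpolation=cv2.INTER_CUBIC)
b=cv2.resize(s["frame"][265,145][None,None],(1,1))
cv2.imwrite("pics/tr.png",a[:,:,::-1])
E
```

```text
top or [[342.5, 228.1, 57, 337, 225, 12, 7], [339.7, 252.3, 42, 334, 249, 12, 6]]
top bl [[381.5, 232.8, 24, 377, 231, 10, 4], [378.3, 258.1, 19, 374, 257, 10, 3]]
side or [[287.6, 137.8, 41, 285, 131, 6, 17], [314.2, 141.9, 28, 311, 135, 7, 17]]
side bl [[295.4, 117.3, 26, 294, 110, 4, 15]]
```

View pics/tm.png

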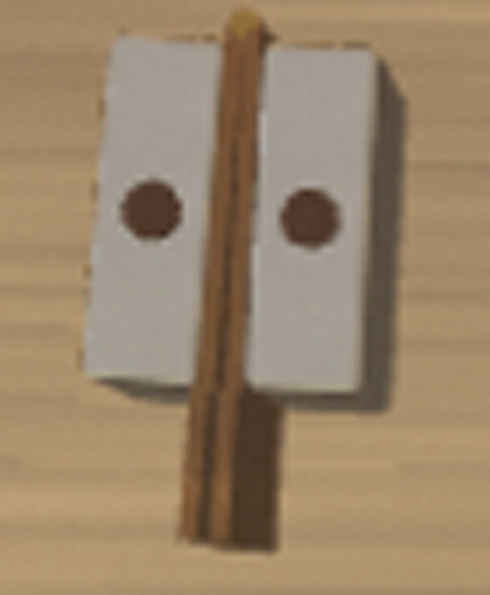

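View pics/tr.png

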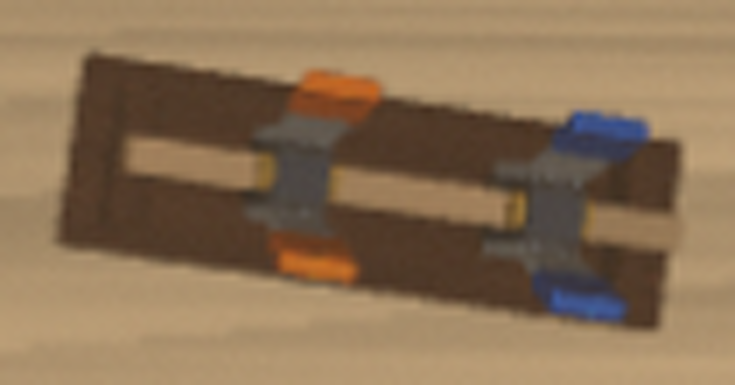

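The mould's flange end is at crop pixel (208,542), i.e. near (195,222) in the full top image, with a dark gap and the leaf on the right. The orange grip tops are at crop pixels (342,85) and (318,267), and the blue clamp is 38 px to the right of them.

Run:
```python
from v import *
t=bot.read_camera("top");s=bot.read_camera("side")
T=lambda p,o,z:plane(t,(np.array(p)+.5)/7-.5+o,z)[:2]
o=np.array([295,215])
g={}
for n,a,b in(("or",(342,85),(318,267)),("bl",(610,127),(588,305))):
    A,B=T(a,o,.158),T(b,o,.158); m=(A+B)/2;d=A-B;g[n]=m
    print(n,A,B,"mid",m,"len",np.hypot(*d),"yaw of y-axis",np.degrees(np.arctan2(d[1],d[0])))
d=g["or"]-g["bl"];print("sep",np.hypot(*d),np.degrees(np.arctan2(d[1],d[0])))
# board ends/edges, z=.075
L=T((126,155),o,.075);R=T((682,230),o,.075);print("board",L,R,np.hypot(*(L-R)),np.degrees(np.arctan2(*(L-R)[::-1])))
# side/top triangulation of grips
print("tri",tri(t,(342.5,228.1),s,(287.6,137.8)),tri(t,(339.7,252.3),s,(314.2,141.9)))
o=np.array([165,145])
pts=[((118,38),.085,(59,46)),((85,375),.085,(-59,46)),((182,541),.095,(-110,6))]
W=np.array([T(p,o,z) for p,z,_ in pts]);M=np.array([q for *_,q in pts])/1000
Mc,Wc=M-M.mean(0),W-W.mean(0)
th=np.arctan2((Mc[:,0]*Wc[:,1]-Mc[:,1]*Wc[:,0]).sum(),(Mc*Wc).sum())
R=np.array([[np.cos(th),-np.sin(th)],[np.sin(th),np.cos(th)]])
org=W.mean(0)-R@M.mean(0);print("mould",org,"yaw",np.degrees(th),"res",(W-(M@R.T+org)).round(4).tolist())
print("flange",R@[-.085,0]+org,"tongue end pts",[ (R.T@(T(p,o,.095)-org)).round(4).tolist() for p in((182,541),(203,541),(210,543),(235,547),(192,390))])
```

```text
or [ 0.55411696 -0.16745851] [ 0.49795673 -0.16034909] mid [ 0.52603685 -0.1639038 ] len 0.05660843726282454 yaw of y-axis -7.214793559983049
bl [ 0.54229955 -0.25132484] [ 0.48722362 -0.24448036] mid [ 0.51476159 -0.2479026 ] len 0.055499598989176405 yaw of y-axis -7.084028980912366
sep 0.08475216917426223 82.3548147752093
board [ 0.53239208 -0.1091109 ] [ 0.50953448 -0.29891411] 0.19117460808399422 83.1330576800201
tri [ 0.55159658 -0.16689693  0.14973411] [ 0.49882573 -0.16148821  0.1473913 ]
mould [0.67210821 0.16326562] yaw -3.6160953751219918 res [[-0.0008, 0.0003], [0.0016, -0.0002], [-0.0008, -0.0001]]
flange [0.58727744 0.16862664] tongue end pts [[-0.1108, 0.0059], [-0.1102, -0.0011], [-0.1107, -0.0035], [-0.1113, -0.0119], [-0.0605, 0.0072]]
```

```bash
python3 jog.py '[[1, 0.0419, -0.0217, 0, 0, 0, 0], [1, 0.0419, -0.0217, 0, 0, 0, 0], [1, 0.0419, -0.0217, 0, 0, 0, 0], [1, 0.0419, -0.0217, 0, 0, 0, 0], [1, 0.0419, -0.0217, 0, 0, 0, 0], [1, 0.0419, -0.0217, 0, 0, 0, 0], [1, 0.0419, -0.0217, 0, 0, 0, 0], [1, 0.0419, -0.0217, 0, 0, 0, 0], [1, 0.0419, -0.0217, 0, 0, 0, 0], [1, 0.0419, -0.0217, 0, 0, 0, 0]]' 40
python3 jog.py '[[1, 0, 0, 0, 0, 0, -0.1735], [1, 0, 0, 0, 0, 0, -0.1735], [1, 0, 0, 0, 0, 0, -0.1735], [1, 0, 0, 0, 0, 0, -0.1735], [1, 0, 0, 0, 0, 0, -0.1735], [1, 0, 0, 0, 0, 0, -0.1735], [1, 0, 0, 0, 0, 0, 0]]'
python3 - <<'E'
from v import *
c=bot.read_camera("wrist");cv2.imwrite("pics/w1.png",c["frame"][:,:,::-1])
E
```

```text
time: 1.55
ee_pos: [0.5268, -0.1633, 0.2504]
orientation: [3.141, -0.0, 0.404]
wrist_force: [0.3, -0.7, -0.5]
finger_gap: 0.997
grasp_force: 0.0
time: 2.42
ee_pos: [0.5259, -0.1646, 0.2503]
orientation: [-3.142, 0.0, 1.443]
wrist_force: [-0.5, -1.0, -0.4]
finger_gap: 1.002
grasp_force: 0.0
```

View pics/w1.png

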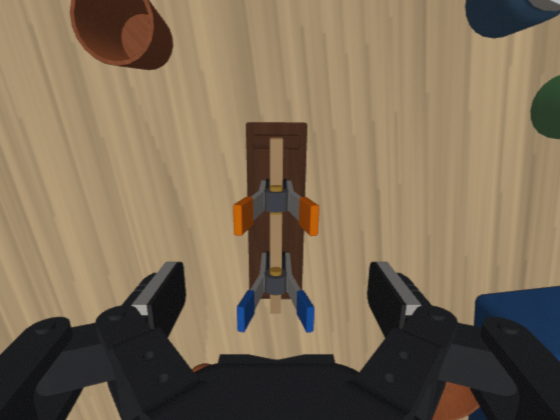

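The wrist view shows the orange grip tops at about (244,217) and (309,217), centred between the fingers and square to them. I'll check them against the top-camera estimate.

Run:
```python
from v import *
c=bot.read_camera("wrist");f=c["frame"]
b=blobs(f,(5,170,120),(18,255,255),(220,180,335,245));print(b)
b=sorted(b,key=lambda q:-q[2])[:2]
P=[tri(c,q[:2],bot_t,u) for q,bot_t,u in []]
A,B=[plane(c,q[:2],.147)[:2] for q in b]
print(A,B,"mid",(A+B)/2,"len",np.hypot(*(A-B)))
```

```text
[[238.7, 215.9, 323, 233, 197, 19, 39], [311.8, 215.8, 369, 300, 197, 19, 39]]
[ 0.55348415 -0.16751244] [ 0.49776032 -0.16036915] mid [ 0.52562224 -0.16394079] len 0.0561798157197765
```

```bash
python3 jog.py '[[1, 0, 0, 0.025, 0, 0, 0], [1, 0, 0, 0.025, 0, 0, 0], [1, 0, 0, 0.025, 0, 0, 0], [1, 0, 0, 0.015, 0, 0, 0], [1, 0, 0, 0.013, 0, 0, 0], [1, 0, 0, 0, 0, 0, 0]]' 35
python3 jog.py '[[0.7, 0, 0, 0, 0, 0, 0], [0.6, 0, 0, 0, 0, 0, 0], [0.5, 0, 0, 0, 0, 0, 0], [0.4, 0, 0, 0, 0, 0, 0], [0.3, 0, 0, 0, 0, 0, 0], [0.3, 0, 0, 0, 0, 0, 0], [0.3, 0, 0, 0, 0, 0, 0], [0.3, 0, 0, 0, 0, 0, 0]]' 35
python3 - <<'E'
from v import *
c=bot.read_camera("side");cv2.imwrite("pics/s2.png",cv2.resize(c["frame"][80:220,220:400],None,fx=4,fy=4)[:,:,::-1])
E
```

```text
time: 3.28
ee_pos: [0.5257, -0.1645, 0.1467]
orientation: [-3.14, -0.0, 1.444]
wrist_force: [-0.5, 0.1, 0.6]
finger_gap: 0.997
grasp_force: 0.0
time: 4.28
ee_pos: [0.5271, -0.1651, 0.1501]
orientation: [3.137, 0.001, 1.445]
wrist_force: [-1.9, 0.8, 12.5]
finger_gap: 0.346
grasp_force: 34.3
```

View pics/s2.png

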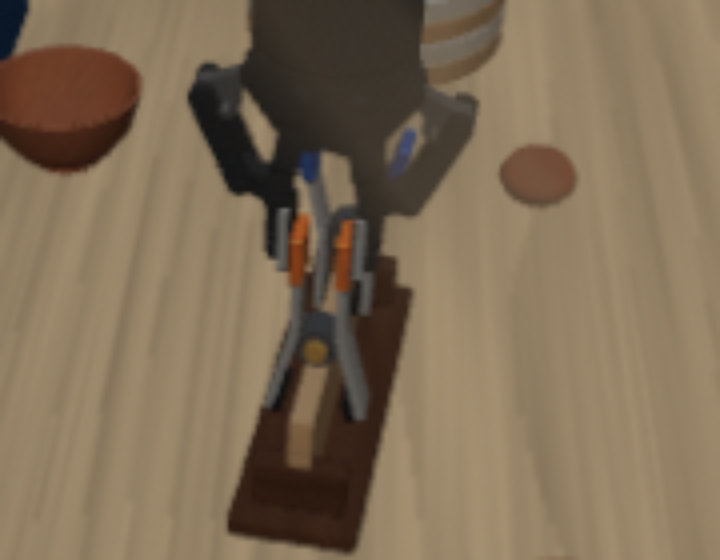

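The grips are closed parallel and the jaws stand clear of the board. Next I lift.

```bash
python3 jog.py '[[0.3, 0, 0, -0.005, 0, 0, 0], [0.3, 0, 0, -0.01, 0, 0, 0], [0.3, 0, 0, -0.02, 0, 0, 0], [0.3, 0, 0, -0.03, 0, 0, 0], [0.3, 0, 0, -0.035, 0, 0, 0], [0.3, 0, 0, -0.015, 0, 0, 0], [0.3, 0, 0, 0, 0, 0, 0]]' 35
python3 - <<'E'
from v import *
c=bot.read_camera("side");cv2.imwrite("pics/s3.png",cv2.resize(c["frame"][50:200,230:400],None,fx=4,fy=4)[:,:,::-1])
E
```

```text
time: 5.2
ee_pos: [0.5262, -0.1647, 0.2629]
orientation: [3.14, 0.0, 1.445]
wrist_force: [0.7, 0.1, -1.4]
finger_gap: 0.346
grasp_force: 34.9
```

View pics/s3.png

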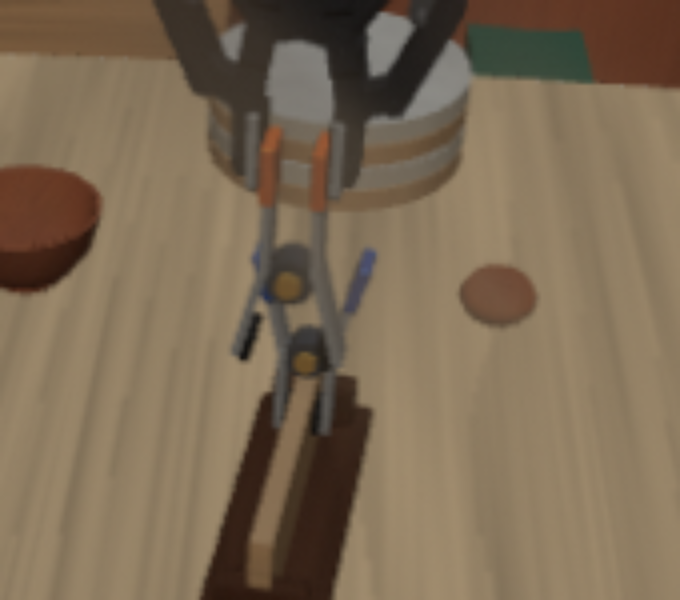

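```bash
python3 - <<'E'
from v import *
c=bot.read_camera("side");s=bot.sense();f=c["frame"]
print(blobs(f,(18,110,70),(30,255,255),(292,110,312,130),4))
o,d=ray(c,(302.2,121.8))
for off in(.010,.013,.016):
    p=s["ee_pos"]+np.array([.1255,.992,0])*off; k=(p[1]-o[1])/d[1]; print(off,o+d*k, p-(o+d*k))
E
python3 jog.py '[[0.3, 0.02, 0.0019, 0, 0, 0, 0], [0.3, 0.036, 0.0019, 0, 0, 0, 0], [0.3, 0.036, 0.0019, 0, 0, 0, 0], [0.3, 0.036, 0.0019, 0, 0, 0, 0], [0.3, 0.036, 0.0019, 0, 0, 0, 0], [0.3, 0.036, 0.0019, 0, 0, 0, 0], [0.3, 0.036, 0.0019, 0, 0, 0, 0], [0.3, 0.036, 0.0019, 0, 0, 0, 0], [0.3, 0.036, 0.0019, 0, 0, 0, 0], [0.3, 0.03, 0.0016, 0, 0, 0, 0]]' 35
python3 jog.py '[[0.3, 0, 0, 0, 0, 0, -0.1634], [0.3, 0, 0, 0, 0, 0, -0.1634], [0.3, 0, 0, 0, 0, 0, -0.1634], [0.3, 0, 0, 0, 0, 0, -0.1634], [0.3, 0, 0, 0, 0, 0, -0.1634], [0.3, 0, 0, 0, 0, 0, -0.1634], [0.3, 0, 0, 0, 0, 0, -0.1634], [0.3, 0, 0, 0, 0, 0, -0.1634], [0.3, 0, 0, 0, 0, 0, -0.1634], [0.3, 0, 0, 0, 0, 0, -0.1634], [0.3, 0, 0, 0, 0, 0, 0], [0.3, 0, 0, 0, 0, 0, 0]]'
python3 - <<'E'
from v import *
c=bot.read_camera("wrist");cv2.imwrite("pics/w4.png",c["frame"][:,:,::-1])
E
```

```text
[[302.0, 121.2, 18, 300, 119, 5, 6]]
0.01 [ 0.52490247 -0.15443153  0.1968982 ] [1.64977443e-03 2.77555756e-17 6.40517419e-02]
0.013 [ 0.52489251 -0.15145553  0.1988569 ] [2.03623945e-03 2.77555756e-17 6.20930410e-02]
0.016 [ 0.52488254 -0.14847953  0.2008156 ] [ 2.42270447e-03 -5.55111512e-17  6.01343401e-02]
time: 6.55
ee_pos: [0.5863, 0.171, 0.2609]
orientation: [-3.139, 0.0, 1.446]
wrist_force: [-0.3, 0.2, -1.2]
finger_gap: 0.347
grasp_force: 34.9
time: 8.05
ee_pos: [0.5866, 0.169, 0.2617]
orientation: [-3.141, -0.001, 3.077]
wrist_force: [0.5, 1.2, -1.6]
finger_gap: 0.346
grasp_force: 34.9
```

View pics/w4.png

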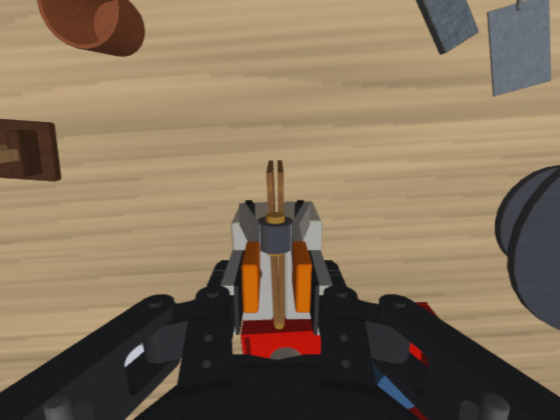

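The wrist view shows the clamp held with its brass pin end at (275,217). The open flanges lie ahead at (267–283,162–210) and line up with it. Now I measure both.

Run:
```python
from v import *
c=bot.read_camera("wrist");s=bot.read_camera("side");e=bot.sense();f=c["frame"]
print(e["ee_pos"],e["orientation"])
a=cv2.resize(f[155:330,225:325],None,fx=4,fy=4,interpolation=cv2.INTER_CUBIC)[:600]
b=cv2.resize(s["frame"][170:350,215:305],None,fx=4,fy=4,interpolation=cv2.INTER_CUBIC)[:600]
h=np.zeros((600,a.shape[1]+b.shape[1],3),np.uint8);h[:a.shape[0],:a.shape[1]]=a;h[:b.shape[0],a.shape[1]:]=b
cv2.imwrite("pics/w5.png",h[:,:,::-1])
print("brass w",blobs(f,(15,150,80),(28,255,255),(258,205,295,235),4),"s",blobs(s["frame"],(15,130,70),(30,255,255),(215,170,305,330),4))
```

```text
[0.58687473 0.16860699 0.26208562] [-3.14149338e+00 -3.18532335e-04  3.07783734e+00]
brass w [[274.9, 217.5, 191, 266, 212, 19, 12]] s [[254.3, 259.7, 35, 252, 255, 5, 10]]
```

View pics/w5.png

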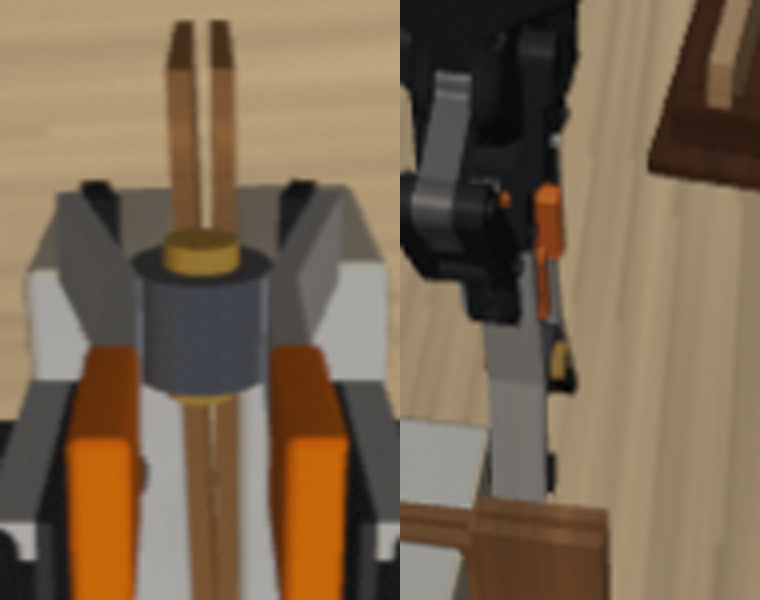

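Run:
```python
from v import *
c=bot.read_camera("wrist");s=bot.read_camera("side");e=bot.sense();p=e["ee_pos"]
y=e["orientation"][2]
Rt=lambda v:np.array([np.cos(y)*v[0]+np.sin(y)*v[1],np.sin(y)*v[0]-np.cos(y)*v[1],-v[2]])
P=tri(c,(274.9,216.5),s,(254.3,259.7));print("pin end",P,"tool",Rt(P-p).round(4))
o=lambda u,v:((u+.5)/4-.5+225,(v+.5)/4-.5+155)
for n,u,v in(("leaf out",166,66),("leaf in",194,66),("fix in",211,66),("fix out",236,66)):
    q=plane(c,o(u,v),.095);print(n,q.round(4),"tool",Rt(q-p)[:2].round(4))
# side: flange end top corner fixed outer (crop 608-400,512)
q=lambda u,v:((u-400+.5)/4-.5+215,(v+.5)/4-.5+170)
print("side flange corners",[plane(s,q(*z),.095).round(4) for z in((608,512),(470,500))])
# clamp jaw bottom, near jaw; jaw pads lowest
d=(.0,.0)
for nm,u,v in(("jaw l",97,185),("jaw r",298,184)):
    print(nm,[Rt(plane(c,o(u,v),zz)-p).round(4) for zz in(.150,.160)])
```

```text
pin end [0.57447699 0.16850864 0.19874845] tool [ 0.0125 -0.0007  0.0635]
leaf out [0.5615 0.1607 0.095 ] tool [ 0.0249 -0.0093]
leaf in [0.5619 0.1673 0.095 ] tool [ 0.0249 -0.0027]
fix in [0.5622 0.1713 0.095 ] tool [0.0249 0.0013]
fix out [0.5625 0.1772 0.095 ] tool [0.0249 0.0072]
side flange corners [array([0.5609, 0.1613, 0.095 ]), array([0.6133, 0.1608, 0.095 ])]
jaw l [array([ 0.0101, -0.0214,  0.1122]), array([ 0.0127, -0.0205,  0.1022])]
jaw r [array([0.0103, 0.0182, 0.1122]), array([0.0129, 0.0174, 0.1022])]
```

```bash
python3 jog.py '[[0.3, 0, 0.002, 0, 0, 0, 0], [0.3, 0, 0, 0.02, 0, 0, 0], [0.3, 0, 0, 0.02, 0, 0, 0], [0.3, 0, 0, 0.02, 0, 0, 0], [0.3, 0, 0, 0.015, 0, 0, 0], [0.3, 0, 0, 0.01, 0, 0, 0], [0.3, 0, 0, 0.002, 0, 0, 0], [0.3, 0, 0, 0, 0, 0, 0]]' 35
python3 jog.py '[[0.3, 0, 0, 0.001, 0, 0, 0], [0.3, 0, 0, 0, 0, 0, 0]]' 
python3 jog.py '[[0.3, 0, 0, 0.001, 0, 0, 0], [0.3, 0, 0, 0, 0, 0, 0]]'
python3 - <<'E'
from v import *
c=bot.read_camera("side");a=cv2.resize(c["frame"][230:350,205:305],None,fx=5,fy=5,interpolation=cv2.INTER_CUBIC)
cv2.imwrite("pics/s6.png",a[:,:,::-1])
print(blobs(c["frame"],(15,130,70),(30,255,255),(235,240,305,330),4),bot.sense()["ee_pos"])
E
```

```text
time: 9.3
ee_pos: [0.5875, 0.1705, 0.1757]
orientation: [3.141, 0.001, 3.079]
wrist_force: [1.1, 0.1, -1.0]
finger_gap: 0.342
grasp_force: 34.9
time: 9.55
ee_pos: [0.5873, 0.1704, 0.1747]
orientation: [3.141, 0.001, 3.079]
wrist_force: [0.2, 0.5, -1.5]
finger_gap: 0.345
grasp_force: 34.9
time: 9.8
ee_pos: [0.5871, 0.1704, 0.1733]
orientation: [-3.142, 0.0, 3.079]
wrist_force: [-0.0, 0.2, -0.7]
finger_gap: 0.345
grasp_force: 34.9
[[256.5, 296.9, 28, 255, 293, 4, 9]] [0.58709552 0.17036997 0.17327211]
```

View pics/s6.png

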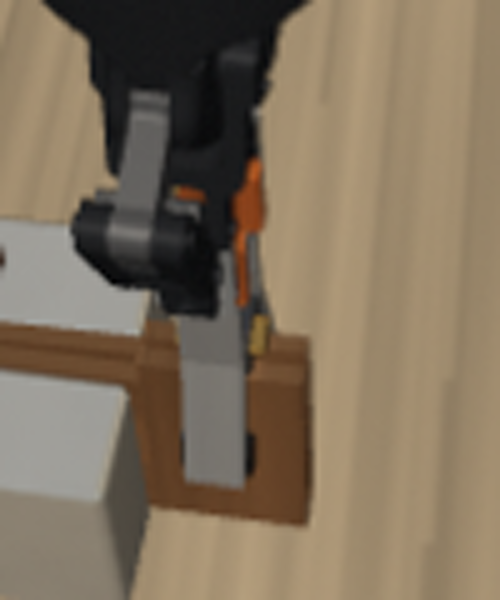

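The jaws straddle the flanges mid-length, with the near jaw at crop x 185–245. I'll feel downward in small steps for the edge.

```bash
for i in 1 2; do python3 jog.py '[[0.3, 0, 0, 0.001, 0, 0, 0], [0.3, 0, 0, 0, 0, 0, 0]]'|egrep 'ee_pos|wrist'; done
```

```text
ee_pos: [0.5871, 0.1704, 0.1722]
wrist_force: [-0.4, -0.7, -1.9]
ee_pos: [0.5871, 0.1703, 0.1712]
wrist_force: [-0.6, 0.1, -1.1]
```

```bash
for i in 1; do python3 jog.py '[[0.3, 0, 0, 0.001, 0, 0, 0], [0.3, 0, 0, 0, 0, 0, 0]]'|egrep 'ee_pos|wrist';python3 jog.py '[[0.3, 0, 0, 0.001, 0, 0, 0], [0.3, 0, 0, 0, 0, 0, 0]]'|egrep 'ee_pos|wrist'; python3 jog.py '[[0.3, 0, 0, 0.001, 0, 0, 0], [0.3, 0, 0, 0, 0, 0, 0]]'|egrep 'ee_pos|wrist'; done
python3 - <<'E'
from v import *
c=bot.read_camera("side");s=bot.sense()
b=blobs(c["frame"],(15,130,70),(30,255,255),(235,240,305,330),4);print(b,s["ee_pos"])
for q in b:
  o,d=ray(c,q[:2]); 
  k=(s["ee_pos"][1]-o[1])/d[1]; print(o+d*k)
E
```

```text
ee_pos: [0.5872, 0.1704, 0.1703]
wrist_force: [0.3, -0.4, -0.9]
ee_pos: [0.5873, 0.1704, 0.1702]
wrist_force: [-1.2, -0.0, 4.2]
ee_pos: [0.5874, 0.1704, 0.17]
wrist_force: [-3.1, -1.1, 9.3]
[[256.5, 298.2, 30, 255, 294, 4, 9]] [0.58742774 0.17038883 0.17003867]
[0.57471696 0.17038883 0.10653367]
```

```bash
for i in 1; do python3 jog.py '[[0.42, 0, 0, 0, 0, 0, 0], [0.42, 0, 0, 0, 0, 0, 0]]'|egrep 'ee_pos|wrist|gap|gras'; python3 jog.py '[[0.5, 0, 0, 0.001, 0, 0, 0], [0.5, 0, 0, 0.001, 0, 0, 0]]'|egrep 'ee_pos|wrist|gap|gras'; done
python3 - <<'E'
from v import *
c=bot.read_camera("side");s=bot.sense()
b=blobs(c["frame"],(15,130,70),(30,255,255),(235,240,305,330),4)
for q in b:
  o,d=ray(c,q[:2]); 
  k=(s["ee_pos"][1]-o[1])/d[1]; print(q,o+d*k)
E
```

```text
ee_pos: [0.5876, 0.1704, 0.1687]
wrist_force: [-1.1, -0.6, 5.4]
finger_gap: 0.422
grasp_force: 10.5
ee_pos: [0.5875, 0.1704, 0.1668]
wrist_force: [-0.7, -0.7, 7.7]
finger_gap: 0.502
grasp_force: 10.3
[256.6, 298.3, 31, 255, 294, 4, 9] [0.57458199 0.17037213 0.10624323]
```

Pin height is unchanged, so the downward follow is right. I'll continue opening.

```bash
for i in 1; do python3 jog.py '[[0.56, 0, 0, 0.001, 0, 0, 0], [0.56, 0, 0, 0.0005, 0, 0, 0]]'|egrep 'ee_pos|wrist|gap|gras'; python3 jog.py '[[0.64, 0, 0, 0.001, 0, 0, 0], [0.64, 0, 0, 0.0005, 0, 0, 0]]'|egrep 'ee_pos|wrist|gap|gras'; python3 jog.py '[[0.8, 0, 0, 0, 0, 0, 0], [1, 0, 0, 0, 0, 0, 0], [1, 0, 0, 0, 0, 0, 0], [1, 0, 0, 0, 0, 0, 0]]'|egrep 'ee_pos|wrist|gap|gras'; done
python3 - <<'E'
from v import *
c=bot.read_camera("side");s=bot.sense()
b=blobs(c["frame"],(15,130,70),(30,255,255),(235,240,305,330),4)
for q in b:
  o,d=ray(c,q[:2]); 
  k=(s["ee_pos"][1]-o[1])/d[1]; print(q,o+d*k)
E
```

```text
ee_pos: [0.5874, 0.1704, 0.1651]
wrist_force: [0.2, -0.3, 6.1]
finger_gap: 0.559
grasp_force: 9.5
ee_pos: [0.5869, 0.1702, 0.1627]
wrist_force: [-0.0, -0.9, 1.2]
finger_gap: 0.642
grasp_force: 7.8
ee_pos: [0.5872, 0.1704, 0.1634]
wrist_force: [-0.1, -0.3, -0.9]
finger_gap: 1.001
grasp_force: 0.0
[256.5, 297.2, 26, 255, 293, 4, 9] [0.57461822 0.17037873 0.10934365]
```

```bash
python3 jog.py '[[1, 0, 0, -0.01, 0, 0, 0], [1, 0, 0, -0.03, 0, 0, 0], [1, 0, 0, -0.05, 0, 0, 0], [1, 0, 0, -0.05, 0, 0, 0], [1, 0, 0, 0, 0, 0, 0]]'
python3 - <<'E'
from v import *
c=bot.read_camera("wrist");s=bot.read_camera("side");e=bot.sense()
a=c["frame"][100:400,130:430];b=cv2.resize(s["frame"][240:350,145:285],None,fx=3,fy=3,interpolation=cv2.INTER_CUBIC)
h=np.zeros((330,720,3),np.uint8);h[:300,:300]=a;h[:b.shape[0],300:300+b.shape[1]]=b[:, :420]
cv2.imwrite("pics/f.png",h[:,:,::-1])
E
```

```text
time: 13.38
ee_pos: [0.589, 0.1709, 0.3092]
orientation: [3.138, 0.011, 3.079]
wrist_force: [-0.2, 0.3, -0.8]
finger_gap: 1.002
grasp_force: 0.0
```

View pics/f.png

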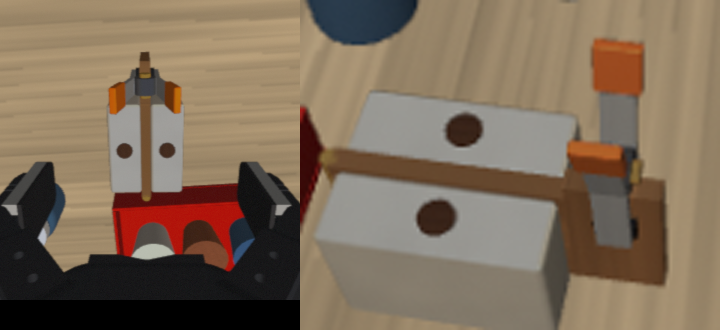

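The clamp stands upright mid-flange at (615,200), well down. The mould shows no gap and the gripper is clear, so I'm handing in.

```bash
python3 -c "
from station import bot
print(bot.sign_off())"
```

```text
the job is handed in; nothing more can be done
None
```

The orange clamp is clipped well down over the middle of the flanges, the mould looked shut in the last pictures, and the job was handed in with the arm clear and about 13.4 s on the clock; the blue clamp and cup were not handled.

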